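# Tighten the clamp screw of the shim gauging fixture

## Robot

A 6-joint arm with a two-finger parallel gripper is mounted at the origin on the work surface. World frame = base frame: x ahead of the robot, y to its left, z up, the work surface at z = 0. Lengths are in m, angles in degrees, forces in N, time in s.
With the tool pointing down it reaches from about 0.25 to 0.725 m from the base axis. Payload 9.7 kg.
Tool frame: the origin (TCP) lies between the finger pads; the fingertips stand 11 mm ahead of it and the grasp point (between the pads) lies 8 mm behind it; y points along the fingers, x is the direction in which the jaws open and shut, and the axes are right-handed (so a half turn about y gives the same grasp; the last joint's range is limited). The gripper opens to 85 mm and grips with 20 to 120 N. Pads are 22 mm wide; open, the fingers measure 114 mm over their backs; the gripper's body (76 mm by 85 mm) begins 54 mm behind the grasp point. The pads swing forward as they close: fully open they stand 13 mm farther back than shut.
Start: joints at [70.531, 4.979, 10.078, 95.1, 0, 90], TCP at [0.183, 0.519, 0.242] pointing down, gripper open.
Joint ranges: [-179.16, 179.16], [-48.56, 103.87], [-65.8, 70.77], [-126.05, 130.52], [-82.76, 87.17], [-180, 180]. Speed limits (degrees/s): [127.2, 127.2, 147.25, 180, 180, 180].

## Interface

Orientations are given as [roll, pitch, yaw] about the fixed x, y, z axes, in that order (R = Rz(yaw) Ry(pitch) Rx(roll)).
In Python, from workcell import bot, vision gives the robot as it stands. The module is installed in compiled form; this text tells all that it offers.
- The arm moves only by the shell command python3 -m crank 'ROWS' [OPENING] [FORCE]. ROWS is text: rows parted by semicolons, each of 6 numbers parted by spaces: the shift along the tool's x, y, z in m, then the turn, a rotation vector about the tool's x, y, z in rad. A call has 1 to 8 rows; each row is the pose to reach, as a shift and turn from the pose commanded when the call began, along the tool's axes at that moment; what a row does not reach only later rows make up. A row lasts 1/10 s, in which the tool goes at most 50 mm and 8.59 degrees, less where a joint would pass 70% of its speed; a pose out of reach is approached as far as the arm can. A call with a gripper value outside its range is refused whole. OPENING is the gripper's target within -1 to 1 (shut at 1, half-way at 0, fully open at -1), set as the call begins (- or left out, the last holds). The fingers move at their own pace and stop on an object; FORCE is the grip in N (left out, the last holds). Time passes only in rows, so rows that repeat a pose let the fingers close. It gives the time, the measured TCP pose, the force and the opening at its end, in the units of the state.
- bot.get_obs(): the state, without advancing time (a new reading comes with each control period).
- vision.camera(name): name is "scene" or "top" or "wrist"; returns the picture (400x640x3 uint8, red, green, blue); there is no depth.
- vision.get_calibration(name): a dict with "fx", "fy", "cx", "cy" (pixels), "distortion" ([k1, k2, p1, p2, k3] as OpenCV has them; the pictures are not rectified), "rvec" (rotation vector, rad) and "tvec" (3), from world to camera coordinates, as OpenCV has them. Camera axes: x right, y down, z forward; pixel columns grow to the right and rows downward; lengths in m; the calibration is good to about 2 mm. A picture is of the moment at which its call begins: read the wrist's pose just before it. get_calibration takes no time and is no camera call; for the wrist camera it gives the pose at the moment of the call.
- bot.job_done(): hands the job in, once; it reports no verdict.
The state is a dict: "time": time; "q": joint angles; "qd": joint speeds; "joint_efforts": joint torques, N m; "ee_pos": TCP position; "tcp_rot": TCP orientation; "wrist_force": force on the tool from outside, world axes, zero at the start; "torque": the same for the moment, N m; "opening": finger opening in m.
Only numpy, scipy, OpenCV 4.12 (cv2) and the standard library are available. Lean on these libraries where they do the work, as an engineer would, in place of code of your own. Each camera call takes 0.05 s, during which the arm holds its last target. There are 200 camera calls.

## Task

Swing the fixture's hinged lid up past its balance point so that it stays open by itself. Take the T-handled hex key from its wooden stand, push it fully home in the socket of the clamp screw inside the fixture before you turn it, then turn it clockwise (seen from above) until the screw stops. Leave the key standing upright, fully seated in the tight screw, the lid open, and the other things on the bench where they are.

Things in the scene. Friction and masses are not known exactly. Their poses are not given: they have to be found in the camera images.
- fixture: Fixed green open-topped housing, 140 (x) by 170 (y) by 60 mm high, walls 6 mm, with a lid. Origin: centre of its underside; z up; the lid's handle is on its -x side, the hinge along its +x rim. An aluminium block (100 x 110 mm, top 46 mm above the table) fills its floor; the clamp screw is sunk flush in it, at x = -5 mm, y = 0.
- lid (a joint): Lid angle, rad: 0 closed (on the rim, underside 60 mm above the table), grows as the handle rises, stop at 1.95 (leaning back). The lid is a 140 x 170 x 6 mm steel frame with a clear window, 0.35 kg; let go below about 1.55 it falls shut, beyond it falls open to the stop and stays. Open, it reaches 0.24 m above the table.
- lid_handle (a point): Middle of the lid's handle: a straight round steel bar, 12 mm thick, 110 mm long, parallel to the hinge, carried on two end arms 40 mm out in front of the lid's front edge, in the plane of the lid (63 mm above the table when closed, free below and around). 180 mm from the hinge axis. Its y axis runs along the bar.
- lid_hinge (a point): Point on the lid's hinge axis, middle of the far rim, 60 mm above the table. Its y axis is the hinge axis; its x axis points away from the handle of the closed lid.
- clamp_screw (a joint): Angle of the clamp screw about its upright axis, rad: grows clockwise seen from above; starts between 0 and 0.3 (loose), hard stop at 1.1 (tight). Steady friction of 0.06 N m; it does not rise or sink. The key has about 0.18 rad of play either way in the socket.
- socket_mouth (a point): Centre of the mouth of the screw's hexagonal socket, on its flat 37 mm round steel head, 46 mm above the table. Socket 18.5 mm across flats, 28 mm deep, its top 3 mm countersunk at 45 degrees. x points at a corner of the hexagon and turns with the screw; z up. The key enters when its yaw is the socket's plus a multiple of 60 degrees, give or take about 8 degrees.
- socket_floor (a point): Centre of the socket's floor, 28 mm below the mouth, 18 mm above the table. Axes as at the mouth: x points at a corner.
- hex_key: Loose T-handled hex key, 150 mm long, 0.28 to 0.42 kg, upright in its stand. Origin: centre of its tip (lower end), z up the shaft. Steel hexagon shaft 17 mm across flats, 19.6 over corners, up to 120 mm; its lowest 5 mm taper to 11 mm diameter. Black handle bar from 120 to 150 mm, 100 mm long along x, 24 mm wide along y. The x axis also points at a corner of the hexagon.
- key_tip (a point): Same point as the key's origin: centre of its tip. Fully seated it stands on the socket floor.
- key_handle (a point): Middle of the key's handle bar, 135 mm above the tip.
- key_stand: Fixed wooden stand on the table, 110 x 110 mm foot, 90 x 90 x 55 mm high; the key stands in its 22 mm hole in the middle, 45 mm deep, the key's tip 10 mm above the table and its handle's middle 145 mm above the table. Origin: centre of its underside.
- dial_stand: Bystander: dial gauge on a round cast base, 96 mm wide and 175 mm high. Origin: centre of the underside.
- tappet_a: Bystander: steel bucket tappet, 35 mm wide, 30 mm high, near the front of the bench between stand and fixture.
- tappet_b: Bystander: a second bucket tappet, farther back.
- spanner: Bystander: open spanner, 180 mm long, lying. Origin: under its middle.
- oil_bottle: Bystander: grey bottle, 56 mm wide, 130 mm high.
- micrometer: Bystander: micrometer, about 140 mm long, lying.

How it is judged:
By the outcome, as a careful person would: the job done as asked, in the order asked, and still so for the second after the job is handed in, with the robot touching nothing.
It also fails if it takes over 72 s, if anything falls off the work surface, if the arm or the gripper's body presses on something with over 40 N, if the wrist force passes 120 N, or if a joint passes its speed limit or range.

## Working session

There is one attempt and no reset: what is moved stays moved. The work goes in short steps, Python scripts to look and compute and a shell command to move; the robot and the scene stay as the last step left them, time stands still between calls to the robot, and variables do not carry over. Pictures are saved under pics/ and viewed, about 8 in all and at most 12, crops included, and the job is handed in when it is done.

```bash
mkdir -p pics; ls
python3 - <<'E'
from workcell import bot, vision
import cv2
print(bot.get_obs())
for n in("scene","top","wrist"):
    c=vision.get_calibration(n); print(n,c)
    im=vision.camera(n)[:,:,::-1]; cv2.imwrite(f"pics/{n}0.png",im)
E
```

```text
pics
{'time': 0.0, 'q': array([7.05297820e+01, 5.01022175e+00, 1.00351869e+01, 9.50990580e+01,
       1.04096690e-03, 9.00000578e+01]), 'qd': array([-0.03711732,  0.01311231, -0.05892136, -0.03047101,  0.00130731,
        0.04539361]), 'joint_efforts': array([-2.09537211e-03, -5.20403731e+01,  4.64792204e+01,  1.69716740e-02,
       -1.19624356e-04,  2.12589651e-05]), 'ee_pos': array([0.18325021, 0.51835366, 0.24159805]), 'tcp_rot': array([-8.99989591e+01,  7.40928945e-02,  7.05297242e+01]), 'wrist_force': array([ 0.53142874, -0.57576921,  0.24225221]), 'torque': array([ 0.00058666, -0.0490023 ,  0.02577287]), 'opening': 0.08548255303490718}
scene {'fx': 493.85326849352043, 'fy': 493.85326849352043, 'cx': 325.26250282512007, 'cy': 200.29200815008187, 'distortion': array([-0.04161924,  0.        ,  0.        ,  0.        ,  0.        ]), 'rvec': array([ 1.299987  ,  1.96712035, -1.06054999]), 'tvec': array([ 0.17407522, -0.17544987,  1.91770306])}
top {'fx': 440.13743495001256, 'fy': 440.13743495001256, 'cx': 316.48897629361517, 'cy': 198.66238174728753, 'distortion': array([-0.00336501,  0.        ,  0.        ,  0.        ,  0.        ]), 'rvec': array([ 2.18343925, -2.11612174,  0.18235907]), 'tvec': array([0.00892596, 0.57236495, 1.10793196])}
wrist {'fx': 316.56705120327155, 'fy': 316.56705120327155, 'cx': 316.524483423621, 'cy': 203.5956281931679, 'distortion': array([-0.00437524,  0.        ,  0.        ,  0.        ,  0.        ]), 'rvec': array([-2.37818377, -1.68387893, -0.22681634]), 'tvec': array([-0.55043944, -0.03486599,  0.3779363 ])}
```

View pics/top0.png

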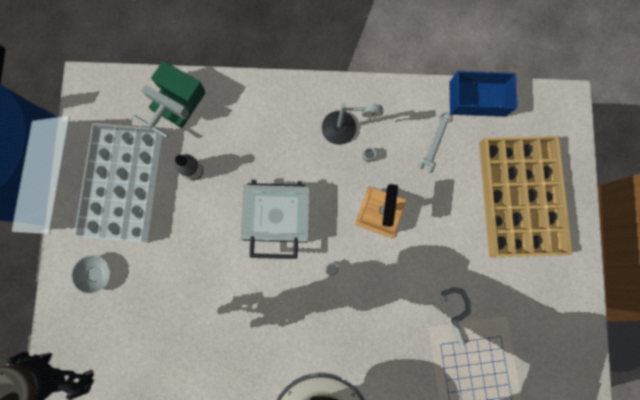

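View pics/scene0.png

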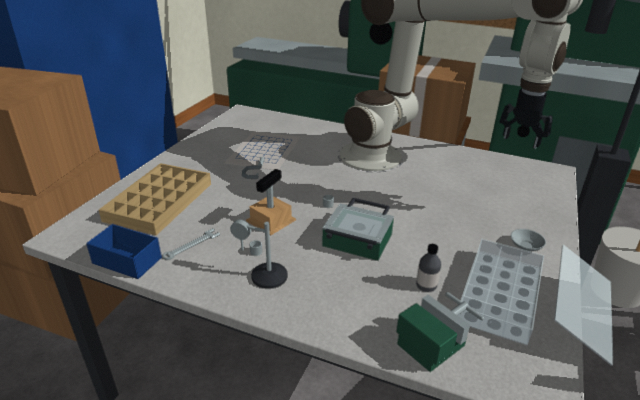

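The top view shows the fixture around (276,213), its handle bar from about (252,255) to (297,257), the key's handle from (392,185) to (388,225), and the stand at (381,211). I'll zoom in on that region and set up pixel-to-world helpers.

```bash
cat > h.py <<'E'
from workcell import bot, vision
import numpy as np, cv2
from scipy.spatial.transform import Rotation as Ro
def KD(c): return np.array([[c['fx'],0,c['cx']],[0,c['fy'],c['cy']],[0,0,1]]),np.array(c['distortion'])
def px2w(c,uv,z):
    K,D=KD(c); R=cv2.Rodrigues(np.array(c['rvec']))[0]; C=-R.T@c['tvec']
    n=cv2.undistortPoints(np.array(uv,float).reshape(-1,1,2),K,D).reshape(-1,2)
    d=np.c_[n,np.ones(len(n))]@R
    return C+d*((z-C[2])/d[:,2])[:,None]
def w2px(c,P):
    K,D=KD(c); return cv2.projectPoints(np.array(P,float).reshape(-1,1,3),np.array(c['rvec']),np.array(c['tvec']),K,D)[0].reshape(-1,2)
def totool(dw):   # world vector -> tool axes
    o=bot.get_obs(); return Ro.from_euler('xyz',o['tcp_rot'],degrees=True).inv().apply(dw)
def snap(n,f,crop=None,s=1):
    c=vision.get_calibration(n); im=vision.camera(n)[:,:,::-1]
    if crop: x0,y0,x1,y1=crop; im=im[y0:y1,x0:x1]
    cv2.imwrite('pics/'+f,cv2.resize(im,None,fx=s,fy=s,interpolation=cv2.INTER_CUBIC)); return c
E
python3 - <<'E'
from h import *
c=vision.get_calibration('top')
im=cv2.imread('pics/top0.png')[160:290,235:415]
cv2.imwrite('pics/crop.png',cv2.resize(im,None,fx=4.4,fy=4.4,interpolation=cv2.INTER_CUBIC))
p=lambda l,uv,z:print(l,px2w(c,uv,z).round(4)[:,:2].tolist())
p('bar',[(250,256),(298,257)],.063)
p('lid',[(243,241),(308,241),(248,184),(308,184)],.066)
p('keyh',[(392,185),(388,225)],.16)
p('stand',[(372,188),(406,197),(393,236),(357,223)],.03)
print(-cv2.Rodrigues(c['rvec'])[0].T@c['tvec'])
E
```

```text
bar [[0.4176, 0.1899], [0.4187, 0.0692]]
lid [[0.4544, 0.209], [0.4595, 0.0454], [0.6007, 0.2042], [0.6058, 0.0502]]
keyh [[0.5925, -0.1492], [0.4972, -0.1402]]
stand [[0.6074, -0.1203], [0.5862, -0.2112], [0.4815, -0.1769], [0.5127, -0.0818]]
[0.3969305  0.04368911 1.18141101]
```

View pics/crop.png

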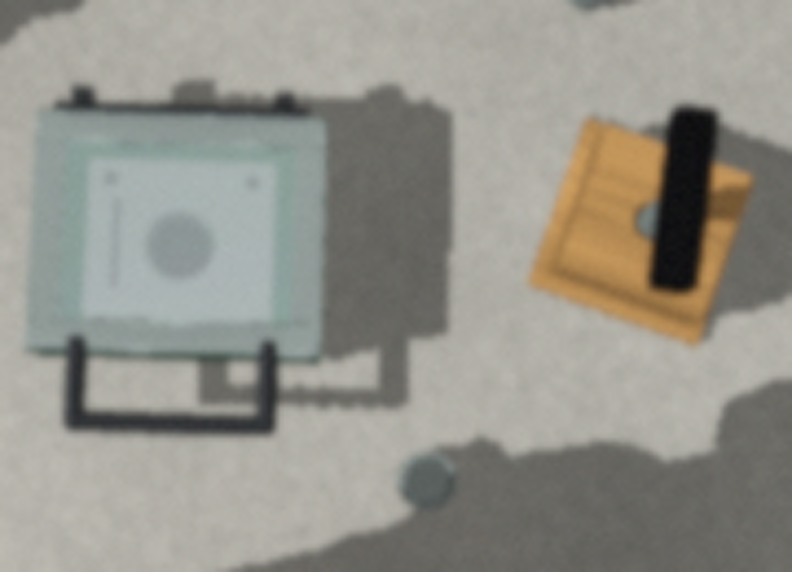

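The crop shows the handle bar from (68,422) to (272,426), the lid corners at (40,112), (326,118), (322,357) and (28,350), the screw head at (180,246), and the key bar from (696,108) to (673,290).

Run:
```python
from h import *
c=vision.get_calibration('top')
f=lambda l,z:px2w(c,[(x/4.4+235-.4,y/4.4+160-.4) for x,y in l],z)
b=f([(68,422),(272,426)],.069); print('bar',b.round(4)[:,:2].tolist(),b.mean(0))
l=f([(40,112),(326,118),(322,357),(28,350)],.066); print('lid',l.round(4)[:,:2].tolist(),l.mean(0))
print('lid yaw deg front',np.degrees(np.arctan2(*( (l[3]-l[2])[[1,0]])))-90,'side',np.degrees(np.arctan2(*((l[0]-l[3])[[1,0]]))),np.degrees(np.arctan2(*((l[1]-l[2])[[1,0]]))),'bar',np.degrees(np.arctan2(*((b[0]-b[1])[[1,0]])))-90)
print('screw',f([(180,246)],.046))
k=f([(696,108),(673,290)],.16);print('key',k,k.mean(0),np.degrees(np.arctan2(*((k[0]-k[1])[[1,0]]))),np.linalg.norm(k[0]-k[1]))
s=f([(590,118),(752,178),(697,345),(531,283)],.005);print('stand',s.mean(0),np.degrees(np.arctan2(*((s[0]-s[3])[[1,0]]))))
print('tappet',f([(428,482)],.03))
```

```text
bar [[0.4187, 0.189], [0.4199, 0.0731]] [0.41930661 0.13106091 0.069     ]
lid [[0.5976, 0.2151], [0.5996, 0.0482], [0.4601, 0.046], [0.4589, 0.2144]] [0.52904067 0.1309196  0.066     ]
lid yaw deg front 0.41575792364676545 side 0.30430333025605155 0.9192605495589293 bar 0.6235008283433956
screw [[0.52380646 0.13167842 0.046     ]]
key [[ 0.59459352 -0.15102811  0.16      ]
 [ 0.4959776  -0.13913405  0.16      ]] [ 0.54528556 -0.14508108  0.16      ] -6.877221035338561 0.0993306029745427
stand [ 0.5470942  -0.14795429  0.005     ] -18.61375583086344
tappet [[ 0.39089665 -0.01862219  0.03      ]]
```

The fixture centre is about (0.529, 0.131) with a yaw of about 0.6°, and the key is at about (0.546, -0.146) with its bar at -7°. I'll move above the lid handle first.

```bash
cat >> h.py <<'E'
def plan(pos,rpy):  # print shift & rotvec in tool axes from measured pose
    o=bot.get_obs(); R=Ro.from_euler('xyz',o['tcp_rot'],degrees=True); T=Ro.from_euler('xyz',rpy,degrees=True)
    s=R.inv().apply(np.array(pos)-o['ee_pos']); r=(R.inv()*T).as_rotvec()
    print('plan',s.round(4).tolist(),r.round(4).tolist(),'t',round(float(o['time']),2))
E
python3 - <<'E'
from h import *
plan([.419,.131,.15],[-90,0,0])
c=vision.get_calibration('wrist'); o=bot.get_obs()
R=cv2.Rodrigues(c['rvec'])[0]; print('cam in tool',totool(-R.T@c['tvec']-o['ee_pos']), 'cam axes in tool (rows)',[totool(r).round(2).tolist() for r in R])
E
```

```text
plan [-0.2866, 0.092, -0.3514] [0.0006, 1.231, -0.0009] t 0.15
cam in tool [ 0.00049841 -0.13187178  0.067174  ] cam axes in tool (rows) [[1.0, -0.0, 0.0], [0.0, -0.26, -0.96], [0.0, 0.96, -0.26]]
```

```bash
R="x"; python3 -m crank '-0.036 0.0115 -0.044 0 0.15 0;-0.072 0.023 -0.088 0 0.3 0;-0.108 0.0345 -0.132 0 0.45 0;-0.143 0.046 -0.176 0 0.6 0;-0.179 0.0575 -0.22 0 0.75 0;-0.215 0.069 -0.264 0 0.9 0;-0.251 0.08 -0.308 0 1.05 0;-0.2866 0.092 -0.3514 0 1.2 0' 0.25 20 && python3 -m crank '0 0 0 0 0.03 0;0 0 0 0 0.03 0;0 0 0 0 0.03 0'
python3 - <<'E'
from h import *
plan([.419,.131,.055],[-90,0,0])
snap('wrist','w1.png'); print(bot.get_obs()['tcp_rot'],bot.get_obs()['ee_pos'],bot.get_obs()['opening'])
c=vision.get_calibration('wrist');print(w2px(c,[[.4193,.189,.063],[.4199,.0731,.063]]))
E
```

```text
time: 0.95
ee_pos: [0.3878, 0.1819, 0.1626]
tcp_rot: [-90.0, -0.0, 1.4]
wrist_force: [1.4, 0.6, 0.2]
opening: 0.032
time: 1.25
ee_pos: [0.387, 0.1843, 0.1631]
tcp_rot: [-90.0, 0.0, 0.2]
wrist_force: [-0.9, -0.3, 0.2]
opening: 0.0319
plan [0.0318, 0.108, -0.0534] [-0.0002, 0.003, -0.0001] t 1.25
[-8.99852785e+01 -6.06717667e-03  2.23180156e-01] [0.38691364 0.18463243 0.16313151] 0.03174006996303679
[[358.91991746 203.37739403]
 [354.12026463 333.83707176]]
```

View pics/w1.png

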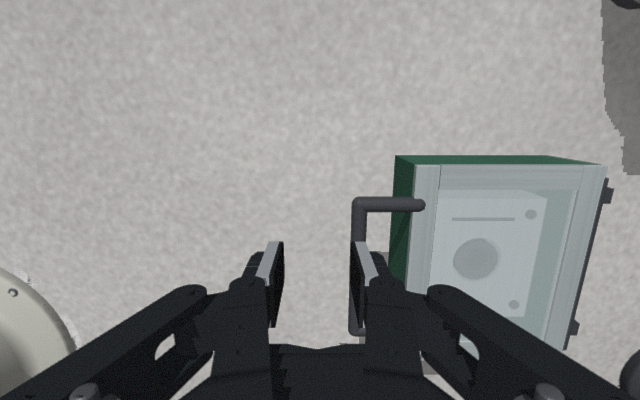

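The handle bar runs from (360,203) to (356,333), within a pixel or two of my prediction, and the screw head is at (475,258). I'll align over the bar, go down and grip it.

```bash
python3 -m crank '0.016 0.02 -0.027 0 0 0;0.032 0.04 -0.0534 0 0 0;0.032 0.05 -0.0534 0 0 0;0.032 0.075 -0.0534 0 0 0;0.032 0.095 -0.0534 0 0 0;0.032 0.108 -0.0534 0 0 0;0.032 0.108 -0.0534 0 0 0' 0.25 20 && python3 -m crank '0 0 0 0 0 0;0 0 0 0 0 0;0 0 0 0 0 0;0 0 0 0 0 0' 1 30
```

```text
time: 2.0
ee_pos: [0.4181, 0.1312, 0.0536]
tcp_rot: [-90.0, 0.1, 0.2]
wrist_force: [0.2, -0.2, -0.3]
opening: 0.0318
time: 2.4
ee_pos: [0.4196, 0.131, 0.056]
tcp_rot: [-89.9, -0.1, 0.1]
wrist_force: [-4.6, 4.6, 5.7]
opening: 0.0105
```

```bash
python3 -m crank '0.0025 -0.0269 0 0 0 0;0.0089 -0.0531 0 0 0 0;0.0192 -0.078 0 0 0 0;0.0331 -0.1011 0 0 0 0' 1 30
python3 - <<'E'
from h import *
o=bot.get_obs();print(o['ee_pos'],o['wrist_force'],o['torque'],o['opening'])
E
```

```text
time: 2.8
ee_pos: [0.4514, 0.1307, 0.1573]
tcp_rot: [-89.9, 0.1, 0.1]
wrist_force: [-3.3, 5.5, -1.7]
opening: 0.0109
[0.45138347 0.13073962 0.15734431] [-3.32877304  5.48471809 -1.72109016] [ 0.98999393  0.85470602 -0.01128963] 0.010901362077656374
```

```bash
python3 -m crank '0.0172 -0.0208 0 0 0 0;0.0374 -0.0388 0 0 0 0;0.0599 -0.0535 0 0 0 0;0.0845 -0.0647 0 0 0 0;0.1104 -0.0722 0 0 0 0;0.1372 -0.0757 0 0 0 0;0.1641 -0.0751 0 0 0 0;0.1907 -0.0705 0 0 0 0' && python3 -m crank '0.0172 0.0052 0 0 0 0;0.0172 0.0052 0 0 0 0;0.0172 0.0052 0 0 0 0'
python3 - <<'E'
from h import *
snap('scene','s1.png',(250,100,450,270),4)
E
```

```text
time: 3.6
ee_pos: [0.6443, 0.1309, 0.2273]
tcp_rot: [-89.9, -0.1, 0.1]
wrist_force: [2.6, 2.3, 5.4]
opening: 0.0106
time: 3.9
ee_pos: [0.6613, 0.1308, 0.2215]
tcp_rot: [-90.0, -0.1, 0.1]
wrist_force: [2.5, 2.8, 1.4]
opening: 0.0109
```

View pics/s1.png

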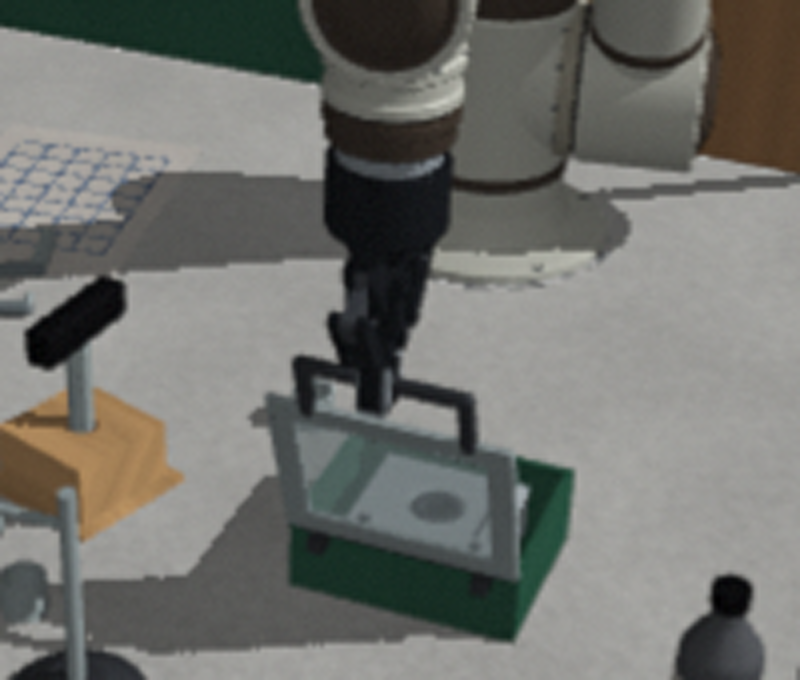

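The lid stands open, past vertical, with the gripper still on its handle at (385,385). I'll release it, rise, and go look into the socket from beside it.

```bash
python3 -m crank '0 0 0 0 0 0;0 0 0 0 0 0;0 0 0 0 0 0;0 -0.02 0 0 0 0;0 -0.05 0 0 0 0;0 -0.07 0 0 0 0' -0.1 && python3 -m crank '-0.04 -0.07 -0.02 0 0 0;-0.08 -0.07 -0.05 0 0 0;-0.12 -0.06 -0.08 0 0 0;-0.16 -0.03 -0.1 0 0 0;-0.16 0.0 -0.1 0 0 0;-0.16 0.03 -0.1 0 0 0;-0.16 0.06 -0.1 0 0 0;-0.16 0.06 -0.1 0 0 0'
python3 - <<'E'
from h import *
o=bot.get_obs();print(o['ee_pos'],o['tcp_rot'],o['opening'],o['wrist_force'])
c=snap('wrist','w2full.png'); p=w2px(c,[[.524,.1315,.046]])[0];print(p)
x,y=p.astype(int); np.save('off.npy',[x-50,y-40])
im=cv2.imread('pics/w2full.png')[y-40:y+40,x-50:x+50]; cv2.imwrite('pics/w2.png',cv2.resize(im,None,fx=7,fy=7,interpolation=cv2.INTER_CUBIC))
snap('top','t2full.png')
E
```

```text
time: 4.55
ee_pos: [0.6599, 0.1304, 0.2933]
tcp_rot: [-90.0, -0.0, 0.1]
wrist_force: [1.2, 0.3, -0.0]
opening: 0.047
time: 5.35
ee_pos: [0.4984, 0.0301, 0.2279]
tcp_rot: [-90.0, 0.3, 0.0]
wrist_force: [-0.3, 0.9, 0.6]
opening: 0.0472
[0.49842231 0.03008962 0.22789332] [-9.00293425e+01  3.16479811e-01  3.16609606e-02] 0.04721820589502712 [-0.3094009   0.85627381  0.5897161 ]
[345.18604438  79.05283298]
```

View pics/w2.png

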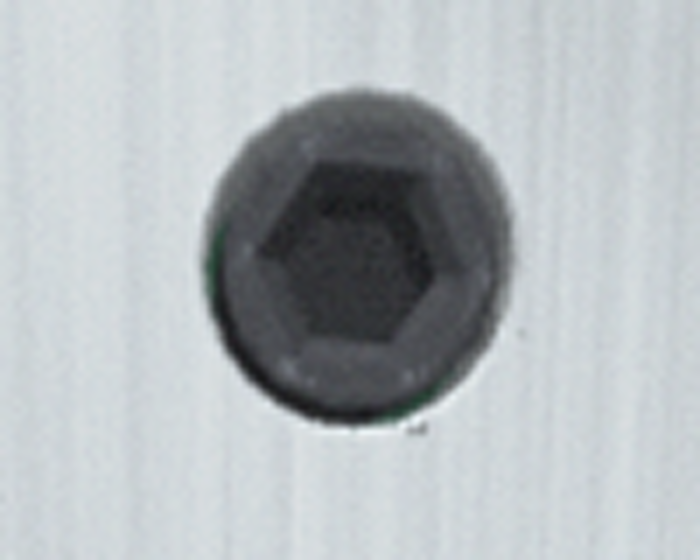

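The socket is clear: its inner hexagon corners are at about (316,160), (425,172), (460,272), (393,343), (308,335) and (262,255), with countersink corners as specks farther out. I'll fit its centre and yaw.

```bash
python3 - <<'E'
from h import *
c=vision.get_calibration('wrist'); off=np.load('off.npy')
def fit(l,z,n):
    P=px2w(c,[(x/7-.43+off[0],y/7-.43+off[1]) for x,y in l],z)[:,:2]
    # circle centre as mean of opposite pairs; yaw via 6-fold mean
    C=P.mean(0); v=(P-C)[:,0]+1j*(P-C)[:,1]
    a=np.degrees(np.angle(v)); print(n,C.round(4),'r',abs(v).round(4),'ang',(a%60).round(1),'yaw mod60',np.degrees(np.angle(((v/abs(v))**6).sum()))/6)
fit([(316,160),(425,172),(460,272),(393,343),(308,335),(262,255)],.043,'inner')
fit([(308,145),(437,157),(485,275),(408,378),(300,370),(245,245)],.046,'outer')
# head circle
im=cv2.imread('pics/w2full.png',0); 
print('head',px2w(c,[((362)/7-.43+off[0],256/7-.43+off[1])],.046))
plan([.5,-.146,.26],[-90,0,83])
plan([.5,-.146,.26],[-90,0,-97])
E
python3 - <<'E'
import cv2
im=cv2.imread('pics/t2full.png')[170:240,350:420]
cv2.imwrite('pics/t2.png',cv2.resize(im,None,fx=8,fy=8,interpolation=cv2.INTER_CUBIC))
E
```

```text
inner [0.528  0.1361] r [0.0136 0.0135 0.0136 0.012  0.0122 0.0133] ang [57.5 51.9 52.  53.2 55.3 59.2] yaw mod60 -5.16623624906745
outer [0.5282 0.135 ] r [0.0165 0.0161 0.0164 0.016  0.016  0.0161] ang [58.2 54.5 54.7 53.6 58.7 52.3] yaw mod60 -4.684710363647548
head [[0.52795934 0.1357937  0.046     ]]
plan [-0.0003, -0.0278, -0.1764] [-0.0, -1.4477, -0.0002] t 5.45
plan [-0.0003, -0.0278, -0.1764] [0.0003, 1.6939, -0.0] t 5.45
```

Run:
```python
from h import *
o=bot.get_obs(); print(o['ee_pos'],o['time'])
c0=vision.get_calibration('wrist'); snap('wrist','w3full.png'); c1=vision.get_calibration('wrist')
print(c0['tvec']-c1['tvec'], c0['rvec']-c1['rvec'])
a=cv2.imread('pics/w3full.png'); b=cv2.imread('pics/w2full.png')
x,y=np.load('off.npy'); A=a[y:y+80,x:x+100]; B=b[y:y+80,x:x+100]
print(cv2.phaseCorrelate(A[:,:,1].astype(np.float32),B[:,:,1].astype(np.float32)))
# head centre by ellipse on dark blob
for nm,im in(('w2',B),('w3',A)):
    g=cv2.cvtColor(im,cv2.COLOR_BGR2GRAY)
    m=(g<140).astype(np.uint8); cs=max(cv2.findContours(m,0,cv2.CHAIN_APPROX_NONE)[0],key=cv2.contourArea); e=cv2.fitEllipse(cs); print(nm,e)
    print(px2w(c0,[(e[0][0]+x,e[0][1]+y)],.046))
# synthetic overlay on w3
t=np.radians(np.arange(0,361,5)); C=np.array([.528,.1355])
big=cv2.resize(A,None,fx=7,fy=7,interpolation=cv2.INTER_CUBIC)
def ring(r,z,ang): 
    P=w2px(c0,np.c_[C[0]+r*np.cos(ang),C[1]+r*np.sin(ang),np.full(len(ang),z)])
    cv2.polylines(big,[np.int32((P-[x,y]+.43)*7)],False,(0,0,255),1)
h=np.radians(np.arange(0,361,60)-5)
ring(.0185,.046,t); ring(.01415,.046,h); ring(.01068,.043,h); ring(.01068,.018,h)
cv2.imwrite('pics/w3.png',big)
```

```text
[0.50011055 0.03036896 0.2321326 ] 5.45
[ 9.72476886e-04 -5.93380574e-05 -4.76471630e-05] [ 0.00012502 -0.00017998  0.0023786 ]
((2.9594123709539417, -0.6746944625370404), 1.0033578929901124)
w2 ((50.619956970214844, 36.63307189941406), (42.91049575805664, 46.9827995300293), 11.303057670593262)
[[0.52734745 0.13536115 0.046     ]]
w3 ((47.417076110839844, 37.5750617980957), (42.34596252441406, 46.295955657958984), 10.760566711425781)
[[0.52436143 0.13452709 0.046     ]]
```

View pics/w3.png

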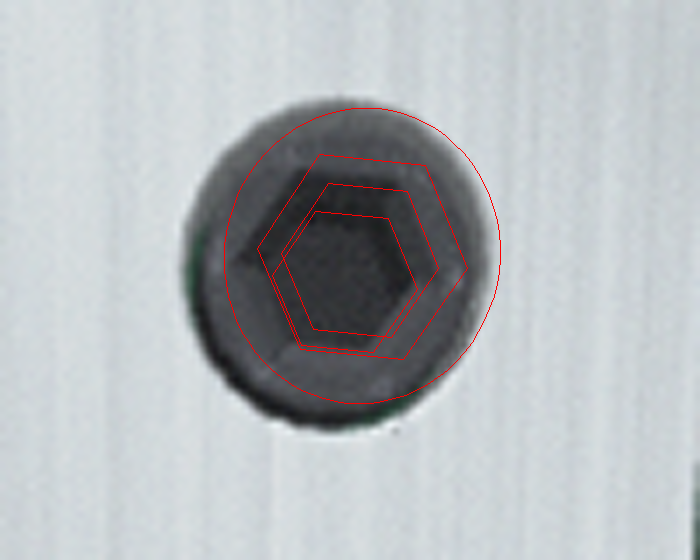

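With the arm settled, the screw centre comes out at about (0.5245, 0.133) and the hexagon yaw at about -5°. The dark/grey boundary is the mouth itself. I'll go over the key with the tool at yaw 83°.

```bash
python3 -m crank '0.006 0 -0.022 0 -0.145 0;0.012 0 -0.044 0 -0.29 0;0.018 0.0 -0.066 0 -0.435 0;0.023 0.0 -0.088 0 -0.58 0;0.029 0.0 -0.11 0 -0.725 0;0.035 0.0 -0.132 0 -0.87 0;0.04 0.0 -0.154 0 -1.015 0;0.046 0.0 -0.176 0 -1.16 0' && python3 -m crank '0 0.01 0 0 -0.145 0;0 0.03 0 0 -0.29 0;0 0.03 0 0 -0.29 0;0 0.03 0 0 -0.29 0;0 0.03 0 0 -0.29 0'
python3 - <<'E'
from h import *
o=bot.get_obs();print(o['ee_pos'],o['tcp_rot'],o['q'])
c=snap('wrist','w4.png')
d=np.array([np.cos(np.radians(-7)),np.sin(np.radians(-7)),0]);k=np.array([.546,-.146,.16])
print(w2px(c,[k-.05*d,k+.05*d,k]))
plan([.546,-.146,.137],[-90,0,83])
E
```

```text
time: 6.3
ee_pos: [0.5476, -0.1466, 0.2335]
tcp_rot: [-90.2, -0.0, 66.9]
wrist_force: [-0.0, 1.0, 1.0]
opening: 0.0471
time: 6.8
ee_pos: [0.5472, -0.1455, 0.2031]
tcp_rot: [-90.1, 0.0, 83.0]
wrist_force: [0.2, -0.4, 0.2]
opening: 0.0473
[ 0.54718972 -0.14548869  0.20311062] [-9.01172654e+01  1.88187544e-02  8.29635892e+01] [-1.48882436e+01  6.44297216e+00  7.31185266e+00  9.07501436e+01
 -2.62245144e-03 -7.85185484e+00]
[[314.00083266 146.68102448]
 [314.24832474 307.15660504]
 [314.13280781 232.69678235]]
plan [-0.0007, 0.0659, 0.0012] [0.0019, 0.0001, -0.0003] t 6.85
```

View pics/w4.png

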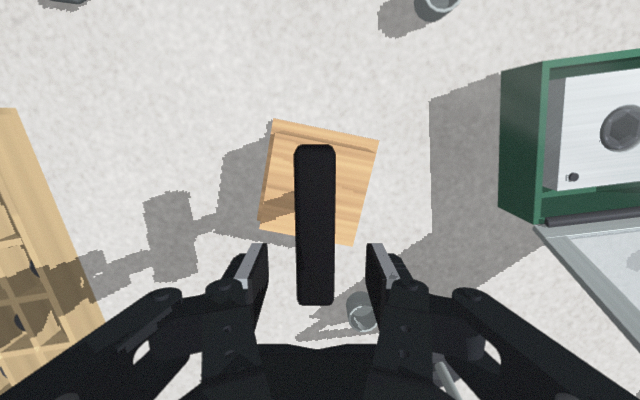

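The key's bar runs from (315,145) to (315,305), vertical in the image and within 2 px of the prediction, centred between the pads. I'll go down, grip and lift.

```bash
python3 -m crank '0 0.02 0.002 0 0 0;0 0.04 0.002 0 0 0;0 0.06 0.002 0 0 0;0 0.066 0.002 0 0 0;0 0.066 0.002 0 0 0;0 0.066 0.002 0 0 0' && python3 -m crank '0 0 0 0 0 0;0 0 0 0 0 0;0 0 0 0 0 0;0 0 0 0 0 0;0 0 0 0 0 0' 1 80
python3 - <<'E'
from h import *
o=bot.get_obs();print(o['ee_pos'],o['tcp_rot'],o['opening'],o['wrist_force'])
E
python3 -m crank '0 -0.02 0 0 0 0;0 -0.045 0 0 0 0;0 -0.07 0 0 0 0;0 -0.095 0 0 0 0;0 -0.1 0 0 0 0;0 -0.1 0 0 0 0;0 -0.1 0 0 0 0'
python3 - <<'E'
from h import *
o=bot.get_obs();print(o['ee_pos'],o['tcp_rot'],o['torque'])
plan([.5245,.133,.237],[-90,0,85])
E
```

```text
time: 7.45
ee_pos: [0.5451, -0.1453, 0.1367]
tcp_rot: [-90.1, 0.0, 83.1]
wrist_force: [0.2, 0.5, -0.3]
opening: 0.0468
time: 7.95
ee_pos: [0.5451, -0.1455, 0.1367]
tcp_rot: [-90.1, 0.0, 83.1]
wrist_force: [-1.1, -1.0, 6.0]
opening: 0.0233
[ 0.54510931 -0.14553779  0.1366535 ] [-9.01183281e+01  3.31478932e-02  8.31238579e+01] 0.023259566473542714 [-1.09268519 -1.00102597  6.0475383 ]
time: 8.65
ee_pos: [0.5443, -0.1452, 0.2337]
tcp_rot: [-89.9, -0.0, 83.1]
wrist_force: [-0.8, -0.2, -3.8]
opening: 0.0231
[ 0.54427311 -0.14519569  0.23370492] [-8.98838359e+01 -1.78109905e-02  8.31304843e+01] [-0.01726825  0.03370242 -0.0314225 ]
plan [0.2738, -0.0031, 0.0529] [-0.002, -0.0326, 0.0003] t 8.65
```

```bash
python3 -m crank '0.04 -0.003 0.01 0 0 0;0.08 -0.003 0.02 0 -0.03 0;0.12 -0.003 0.03 0 -0.03 0;0.16 -0.003 0.04 0 -0.03 0;0.185 -0.003 0.042 0 -0.03 0;0.185 -0.003 0.042 0 -0.03 0;0.185 -0.003 0.042 0 -0.03 0;0.185 -0.003 0.042 0 -0.03 0' && python3 -m crank '0 0 0 0 0 0;0 0 0 0 0 0'
python3 - <<'E'
from h import *
o=bot.get_obs();print(o['ee_pos'],o['tcp_rot'],o['qd'].round(2))
c=vision.get_calibration('wrist'); snap('wrist','w5full.png')
P0=np.array([.5245,.133,.046]); p=w2px(c,[P0])[0]; x,y=p.astype(int)-[50,40]; print(p)
A=cv2.imread('pics/w5full.png')[y:y+80,x:x+100]
g=cv2.cvtColor(A,cv2.COLOR_BGR2GRAY); m=(g<140).astype(np.uint8); cs=max(cv2.findContours(m,0,cv2.CHAIN_APPROX_NONE)[0],key=cv2.contourArea); e=cv2.fitEllipse(cs); print(e)
C=px2w(c,[(e[0][0]+x,e[0][1]+y)],.046)[0]; print('head',C)
big=cv2.resize(A,None,fx=7,fy=7,interpolation=cv2.INTER_CUBIC)
h=np.radians(np.arange(0,361,60)-5)
for C_,col in((C,(0,0,255)),(P0,(0,255,0))):
    P=w2px(c,np.c_[C_[0]+.01415*np.cos(h),C_[1]+.01415*np.sin(h),h*0+.046]); cv2.polylines(big,[np.int32((P-[x,y]+.43)*7)],False,col,1)
cv2.imwrite('pics/w5.png',big)
E
```

```text
time: 9.45
ee_pos: [0.5248, 0.0429, 0.2374]
tcp_rot: [-89.9, 0.0, 84.8]
wrist_force: [0.4, -0.6, -2.9]
opening: 0.0232
time: 9.65
ee_pos: [0.525, 0.0427, 0.2381]
tcp_rot: [-90.0, 0.0, 84.8]
wrist_force: [0.1, -0.9, -4.0]
opening: 0.0231
[0.52503297 0.04266484 0.23810559] [-8.99819387e+01  4.81344612e-03  8.47843749e+01] [ 0.16 -0.04  0.04 -0.06  0.07  0.08]
[402.46475858 175.05713529]
((51.26748275756836, 39.123470306396484), (36.00831604003906, 39.148983001708984), 65.30218505859375)
head [0.52359374 0.13384652 0.046     ]
```

View pics/w5.png

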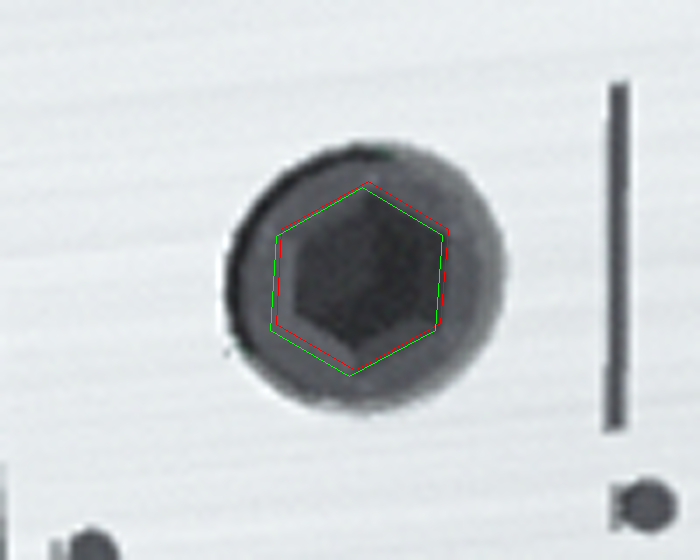

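The socket at crop (362,278) matches the model hexagon within about 1 mm, and a -5° yaw fits. I'll move over it and descend to just above the mouth.

```bash
python3 -m crank '0.03 0 0.003 0 0 0;0.06 0 0.006 0 0 0;0.09 0 0.0092 0 0 0;0.0903 0.01 0.0092 0 0 0;0.0903 0.03 0.0092 0 0 0;0.0903 0.05 0.0092 0 0 0;0.0903 0.055 0.0092 0 0 0;0.0903 0.055 0.0092 0 0 0' && python3 -m crank '0 0 0 0 0 0;0 0 0 0 0 0;0 0 0 0 0 0'
python3 - <<'E'
from h import *
o=bot.get_obs();print(o['ee_pos'],o['tcp_rot'],o['torque'])
plan([.524,.1335,.1447],[-90,0,85])
E
```

```text
time: 10.5
ee_pos: [0.5236, 0.1335, 0.1827]
tcp_rot: [-89.9, 0.0, 84.8]
wrist_force: [0.2, -0.7, -2.4]
opening: 0.0228
time: 10.8
ee_pos: [0.5243, 0.1342, 0.1842]
tcp_rot: [-90.1, -0.0, 84.8]
wrist_force: [0.2, -1.0, -3.3]
opening: 0.0226
[0.52432659 0.13416401 0.18424292] [-9.00744773e+01 -2.53415819e-02  8.48459088e+01] [-0.04340274  0.03366161 -0.02904844]
plan [-0.0007, 0.0395, 0.0003] [0.0013, -0.0027, 0.0004] t 10.8
```

```bash
python3 -m crank '0 0.003 0 0 0 0;0 0.006 0 0 0 0;0 0.009 0 0 0 0;0 0.012 0 0 0 0;0 0.014 0 0 0 0;0 0.016 0 0 0 0;0 0.018 0 0 0 0' && python3 -m crank '0 0.002 0 0 0 0;0 0.004 0 0 0 0;0 0.004 0 0 0 0'
```

```text
time: 11.5
ee_pos: [0.5239, 0.1342, 0.1652]
tcp_rot: [-90.0, 0.0, 84.9]
wrist_force: [-0.1, 0.4, -3.9]
opening: 0.0234
time: 11.8
ee_pos: [0.5238, 0.1342, 0.161]
tcp_rot: [-90.0, 0.0, 84.9]
wrist_force: [0.3, 0.2, -3.4]
opening: 0.0233
```

The tip is 12 mm into the socket with no contact force. I'll go on to the floor.

```bash
python3 -m crank '0 0.003 0 0 0 0;0 0.006 0 0 0 0;0 0.009 0 0 0 0;0 0.012 0 0 0 0;0 0.014 0 0 0 0;0 0.015 0 0 0 0;0 0.015 0 0 0 0' && python3 -m crank '0 0.001 0 0 0 0;0 0.002 0 0 0 0;0 0.002 0 0 0 0'
```

```text
time: 12.5
ee_pos: [0.5239, 0.1342, 0.1462]
tcp_rot: [-90.0, 0.0, 84.9]
wrist_force: [-0.6, -1.1, -3.5]
opening: 0.0231
time: 12.8
ee_pos: [0.524, 0.1342, 0.1447]
tcp_rot: [-90.0, -0.0, 84.9]
wrist_force: [-0.9, 0.1, 0.4]
opening: 0.0228
```

```bash
python3 -m crank '0 0.001 0 0 0 0;0 0.001 0 0 0 0;0 0.001 0 0 0 0'
python3 - <<'E'
from h import *
o=bot.get_obs();print(o['ee_pos'],o['torque'])
E
```

```text
time: 13.1
ee_pos: [0.5242, 0.1342, 0.1446]
tcp_rot: [-90.1, -0.0, 84.9]
wrist_force: [-2.8, -2.0, 7.3]
opening: 0.0229
[0.52419549 0.13419536 0.14462612] [-4.24144906e-01  9.21312477e-01  5.71150291e-04]
```

The key is seated: the tip is at the floor height and pressing with about 10 N. Now I'll turn clockwise, a positive rotation about the tool's y axis.

```bash
python3 -m crank '0 0 0 0 0.08 0;0 0 0 0 0.18 0;0 0 0 0 0.28 0;0 0 0 0 0.38 0;0 0 0 0 0.48 0;0 0 0 0 0.58 0;0 0 0 0 0.68 0;0 0 0 0 0.78 0' && python3 -m crank '0 0 0 0 0.04 0;0 0 0 0 0.08 0;0 0 0 0 0.12 0'
python3 - <<'E'
from h import *
o=bot.get_obs();print(o['ee_pos'],o['tcp_rot'],o['wrist_force'],o['torque'],o['joint_efforts'])
E
```

```text
time: 13.9
ee_pos: [0.5242, 0.1342, 0.1446]
tcp_rot: [-90.0, -0.1, 39.9]
wrist_force: [-2.3, -1.1, 6.8]
opening: 0.0232
time: 14.2
ee_pos: [0.5243, 0.1343, 0.1446]
tcp_rot: [-90.0, -0.1, 33.2]
wrist_force: [-2.1, -1.6, 7.0]
opening: 0.0229
[0.52431778 0.13426892 0.14463511] [-90.03565454  -0.1040657   33.1974313 ] [-2.12301303 -1.59313097  6.96298051] [-0.24547256  0.67355384  0.08419332] [  0.12876101 -46.87247515  44.86806393  -1.22628685   0.12717394
  -0.59262726]
```

```bash
for i in 1; do python3 -m crank '0 0 0 0 0.05 0;0 0 0 0 0.1 0;0 0 0 0 0.15 0;0 0 0 0 0.2 0'
python3 - <<'E'
from h import *
o=bot.get_obs();print(o['tcp_rot'],o['wrist_force'],o['torque'])
E
python3 -m crank '0 0 0 0 0.03 0;0 0 0 0 0.06 0;0 0 0 0 0.06 0'
python3 - <<'E'
from h import *
o=bot.get_obs();print(o['tcp_rot'],o['wrist_force'],o['torque'])
E
done
```

```text
time: 14.6
ee_pos: [0.5245, 0.1343, 0.1446]
tcp_rot: [-90.0, -0.1, 21.7]
wrist_force: [-0.9, -0.5, 5.4]
opening: 0.0234
[-90.01831529  -0.12630593  21.7168512 ] [-0.94091413 -0.525652    5.35006675] [-0.23148512  0.38218886  0.0831046 ]
time: 14.9
ee_pos: [0.5245, 0.1343, 0.1446]
tcp_rot: [-90.0, -0.1, 18.3]
wrist_force: [-1.0, -1.1, 5.9]
opening: 0.023
[-90.01181491  -0.13635127  18.33712316] [-0.9922505  -1.1206054   5.91498926] [-0.22038311  0.40354701  0.03392136]
```

```bash
python3 -m crank '0 0 0 0 0.03 0;0 0 0 0 0.05 0;0 0 0 0 0.05 0'
python3 - <<'E'
from h import *
o=bot.get_obs();print(o['tcp_rot'],o['wrist_force'],o['torque'])
E
python3 -m crank '0 0 0 0 0.03 0;0 0 0 0 0.05 0;0 0 0 0 0.05 0'
python3 - <<'E'
from h import *
o=bot.get_obs();print(o['tcp_rot'],o['wrist_force'],o['torque'])
E
```

```text
time: 15.2
ee_pos: [0.5246, 0.1343, 0.1446]
tcp_rot: [-90.0, -0.1, 15.5]
wrist_force: [-1.2, -0.4, 5.9]
opening: 0.023
[-90.00775391  -0.14013804  15.49224054] [-1.24509326 -0.35789243  5.88069119] [-0.22135192  0.39092193  0.04888126]
time: 15.5
ee_pos: [0.5246, 0.1343, 0.1446]
tcp_rot: [-90.0, -0.1, 12.6]
wrist_force: [-0.0, -1.1, 5.8]
opening: 0.0232
[-90.00464537  -0.14244269  12.63913294] [-0.00790182 -1.07357348  5.81026831] [-0.2789415   0.29451984  0.15976155]
```

```bash
python3 -m crank '0 0 0 0 0.03 0;0 0 0 0 0.05 0;0 0 0 0 0.05 0'
python3 - <<'E'
from h import *
o=bot.get_obs();print(o['tcp_rot'],o['wrist_force'],o['torque'])
E
python3 -m crank '0 0 0 0 0.03 0;0 0 0 0 0.05 0;0 0 0 0 0.05 0'
python3 - <<'E'
from h import *
o=bot.get_obs();print(o['tcp_rot'],o['wrist_force'],o['torque'])
E
```

```text
time: 15.8
ee_pos: [0.5246, 0.1343, 0.1446]
tcp_rot: [-90.0, -0.1, 9.8]
wrist_force: [-0.0, -1.5, 5.3]
opening: 0.0229
[-90.00426661  -0.14597279   9.78948862] [-0.01343263 -1.5480456   5.3356552 ] [-0.33636197  0.20878322  0.36767843]
time: 16.1
ee_pos: [0.5246, 0.1343, 0.1446]
tcp_rot: [-90.0, -0.1, 6.9]
wrist_force: [-1.2, -1.3, 5.2]
opening: 0.0227
[-90.00018439  -0.1465608    6.94024781] [-1.16954252 -1.34389262  5.17308716] [-0.35502109  0.16861204  0.55847449]
```

The torque rises steadily to 0.56 N·m with no more free turn, so the screw is on its stop. I'll relax the twist, open and check before withdrawing.

```bash
python3 -m crank '0 0 0 0 -0.04 0;0 0 0 0 -0.08 0;0 0 0 0 -0.09 0;0 0 0 0 -0.09 0'
python3 - <<'E'
from h import *
o=bot.get_obs();print(o['tcp_rot'],o['wrist_force'],o['torque'])
E
python3 -m crank '0 0 0 0 0 0;0 0 0 0 0 0;0 0 0 0 0 0;0 0 0 0 0 0' 0.2 20 && python3 -m crank '0 0 0 0 0 0;0 -0.01 0 0 0 0;0 -0.03 0 0 0 0;0 -0.06 0 0 0 0;0 -0.1 0 0 0 0;0 -0.14 0 0 0 0;0 -0.14 0 0 0 0;0 -0.14 0 0 0 0'
```

```text
time: 16.5
ee_pos: [0.5246, 0.1343, 0.1446]
tcp_rot: [-90.0, -0.1, 12.1]
wrist_force: [-0.6, -1.5, 6.5]
opening: 0.0231
[-90.00271927  -0.13944389  12.10606774] [-0.59234523 -1.45717777  6.49325033] [-0.25964328  0.34985862 -0.02065496]
time: 16.9
ee_pos: [0.524, 0.1342, 0.1432]
tcp_rot: [-90.0, 0.0, 12.1]
wrist_force: [-0.3, -0.5, -0.6]
opening: 0.0342
time: 17.7
ee_pos: [0.5244, 0.1343, 0.2847]
tcp_rot: [-90.0, -0.1, 12.1]
wrist_force: [-0.3, 0.0, 0.3]
opening: 0.0338
```

```bash
python3 -m crank '-0.012 0 -0.03 0 0 0;-0.024 0 -0.06 0 0 0;-0.036 0 -0.09 0 0 0;-0.045 0 -0.113 0 0 0;-0.045 0 -0.113 0 0 0;-0.045 0 -0.113 0 0 0;-0.045 0 -0.113 0 0 0'
python3 - <<'E'
from h import *
c=vision.get_calibration('wrist'); snap('wrist','w6.png')
im=cv2.imread('pics/w6.png')
a=np.radians(-78); d=np.array([np.cos(a),np.sin(a),0])
for z in (.168,):
    k=np.array([.524,.134,z]); P=w2px(c,[k-.05*d,k,k+.05*d]); print(P)
s=vision.camera('scene')[:,:,::-1][120:250,290:430]; s=cv2.resize(s,None,fx=3,fy=3,interpolation=cv2.INTER_CUBIC)
out=np.zeros((400,800,3),np.uint8); w=im[0:300,150:530]; out[:300,:380]=w; out[:390,380:800]=s
cv2.imwrite('pics/f1.png',out)
E
```

```text
time: 18.4
ee_pos: [0.5036, 0.0149, 0.2827]
tcp_rot: [-90.0, 0.1, 12.1]
wrist_force: [-0.4, 0.3, -0.3]
opening: 0.034
[[383.36441752 -28.38975756]
 [379.32878658  52.30890384]
 [375.70001783 124.33333428]]
```

View pics/f1.png

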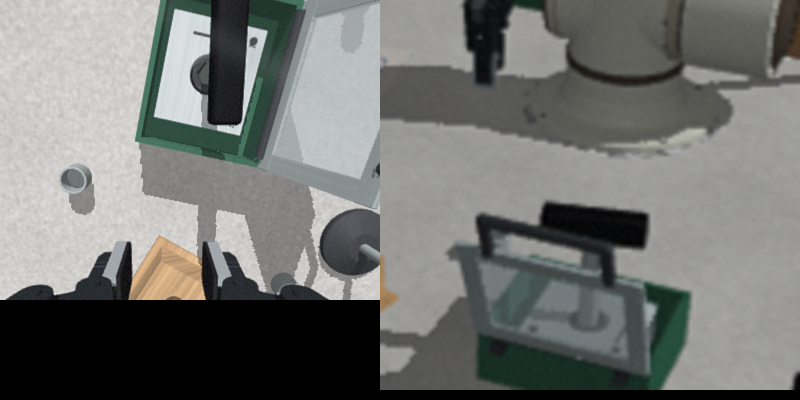

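The key bar's near end at wrist pixel (377,124) agrees with the (376,124) predicted for a fully seated key. It stands upright in the screw, the lid is open, and tappet, stand and dial gauge look undisturbed. I'll hand in.

Run:
```python
from h import *
o=bot.get_obs();print(o['time'],o['wrist_force'],o['qd'].round(2)); print(bot.job_done())
```

```text
18.5 [ 0.7650715   0.36774083 -1.39053289] [ 0.01 -0.01  0.15  0.06 -0.09 -0.1 ]
the job is handed in; nothing more can be done
None
```

The job is done and handed in at 18.5 s; no verdict was reported, so what follows rests on my own checks.

- **Lid:** I swung it up by its handle to about 1.9 rad and let go. It was still leaning back open in the last pictures.
- **Seating:** I took the key from its stand and pushed it to the socket floor before turning. The tip reached the expected floor height and the arm felt about 10 N of contact.
- **Tightening:** I turned the tool clockwise by about 78°. The torque stayed below 0.1 N·m while the screw ran, then climbed steadily to 0.56 N·m against the stop. I then backed off about 5°, inside the socket's play, and released the key.
- **Last checks:** The key stands upright at the seated height, with its bar end within 2 px of the prediction. The gripper was clear, and the nearest tappet, stand and dial gauge looked undisturbed. I did not check the spanner, bottle or micrometer in the last pictures, but no move went near them.

**Disagreements:** My readings of the screw position differed by 1–3 mm, and a first look taken while the arm was still moving was 4 mm off, so I took a settled one. The torque began to rise about 4–5° later than I had estimated for the stop. I put that down to my yaw estimates and the grip giving slightly, and I did not read the screw's final angle directly.

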